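Set mould support bars at gauge spacing

TASK

On the mould plate, use the orange hooked spacer gauge to bring the two loose silver bars into an even row with the blue bolted rail: first the bar next to the rail, then the other one, drawing each bar squarely up until the gauge's thick leg just fills the gap to its neighbour, without shoving the neighbour out of place. Then stand the gauge back on its legs near the middle of the blue mat, and leave everything else on the bench undisturbed.

Things in the scene. Friction and masses are not known exactly. Their poses are not given: they have to be found in the camera images.
- plate: Dark steel mould clamp plate, fixed, flat on the bench: 200 (x) by 380 (y) by 20 mm thick; origin at the centre of its underside. The row runs along its y axis. Position and yaw vary.
- rail (a point): Foot centre of the blue rail bolted on the plate at its +y end (plate x = 0, y = +160, z = +20 mm): 140 (x) by 26 (y) by 36 mm high, axes as the plate's, two low bolt heads (5 mm) on top.
- bar_1: Loose silver bar next to the blue rail, standing on the plate: 140 (x, its length) by 26 (y) by 36 mm high, 0.5 to 0.75 kg; origin at the centre of its underside, y axis roughly towards the rail. Starts 50 to 68 mm of open gap from the rail, slightly askew. It slides on the plate when pushed with some newtons.
- bar_2: The second loose bar, the same as bar_1, farther from the rail (starts over 50 mm of gap from bar_1); origin at the centre of its underside, y axis roughly towards bar_1.
- gauge: Orange hooked spacer gauge, an upside-down U, 80 (x) by 70 mm (y), 0.3 kg, standing on its legs on the mat. Origin at foot level on the slot's middle line. Slot 28 mm wide, 34 deep, flared to 40 mm over the lowest 12 mm: it drops over a bar and rests on its top, feet 2 mm above the plate. Orange bridge top at z = 48 mm. At the start its y axis points within 45 degrees of the plate's y axis.
- spacer (a point): Centre of the gauge's thick leg (gauge y = +29, z = +17 mm), which spans gauge y = +14 to +44 mm. It belongs in the gap, on the rail side of the bar. With it against the neighbour and the hook leg against the bar the gap is 32 mm.
- hook (a point): Centre of the gauge's thin hook leg (gauge y = -20, z = +17 mm), which spans gauge y = -26 to -14 mm and pulls the bar's far side towards the rail.
- grip (a point): Centre of the black grip block on top of the gauge (gauge y = +9, z = +71 mm): 70 (x) by 30 (y) mm, from z = 48 to 94 mm. Take it from above across its 30 mm.
- mat: Blue rubber mat, fixed on the bench, 200 (x) by 180 (y) by 3 mm thick, origin at the centre of its underside: the gauge's parking place. Position varies.
- bush: Brass flanged bush, 34 mm across, 30 mm high, standing loose on the plate near its -y end. Origin at its foot. Leave alone.
- locating_ring: Steel ring, 100 mm across, 15 mm thick, lying loose on the bench. Leave alone.
- tape_measure: Yellow tape measure, 70 by 35 by 60 mm, loose on the bench. Leave alone.
- screwdriver: Screwdriver lying loose on the bench left of the plate. Leave alone.
- guide_pillar: Steel guide pillar, 44 mm foot, 30 mm shaft, 115 mm tall, standing loose behind the plate. Leave alone.

How it is judged:
By the outcome, as a careful person would: the job done as asked, in the order asked, and still so for the second after the job is handed in, with the robot touching nothing.
It also fails if it takes over 51 s, if anything falls off the work surface, if the arm or the gripper's body presses on something with over 40 N, if the wrist force passes 120 N, or if a joint passes its speed limit or range.

ROBOT

A 6-joint arm with a two-finger parallel gripper is mounted at the origin on the work surface. World frame = base frame: x ahead of the robot, y to its left, z up, the work surface at z = 0. Lengths are in m, angles in rad, forces in N, time in s.
With the tool pointing down it reaches from about 0.35 to 0.775 m from the base axis. Payload 7.3 kg.
Tool frame: the origin (TCP) lies midway between the tips of the shut fingers; the grasp point (between the pads) lies 19 mm behind it (robot.tcp_to_grasp is the distance from the TCP to the grasp point, in m); z points along the fingers, y is the direction in which the jaws open and shut (so a half turn about z gives the same grasp; the last joint's range is limited). The gripper opens to 92 mm and grips with 3 to 60 N. Pads are 19 mm wide; open, the fingers measure 130 mm over their backs; the gripper's body (75 mm by 190 mm) begins 47 mm behind the grasp point.
Start: joints at [1.029, 0.342, 1.524, -0, 1.275, -0.146], TCP at [0.202, 0.484, 0.227] pointing down, gripper open.
Joint ranges: [-2.53, 2.53], [-0.77, 2.02], [0.04, 2.7], [-1, 4.14], [0.28, 2.66], [-3.11, 3.11]. Speed limits (rad/s): [2.57, 2.57, 3.14, 3.14, 3.14, 3.14].

INTERFACE

Orientations are given as [roll, pitch, yaw] about the fixed x, y, z axes, in that order (R = Rz(yaw) Ry(pitch) Rx(roll)).
In Python, from cell import status, read_camera, camera_info, ticket, robot gives the robot as it stands.
- The arm moves only by the tool jog_arm, never from a script. Its argument "plan" is a list that holds one entry, the list of rows, each a list of 7 numbers: the shift along the tool's x, y, z each as a share of 0.05 m, from -1 to 1, then the turn, a rotation vector about the tool's x, y, z each as a share of 0.15 rad, from -1 to 1, then the opening, from 0 (shut) to 1 (fully open). In form: [[[x, y, z, wx, wy, wz, hand], ...]]. A call has 1 to 20 rows; each row shifts and turns the commanded pose from where the row before left it, along the tool's axes as they then stand; what a row does not reach is not made up. A row lasts 1/8 s, in which the tool goes at most 62.5 mm and 10.7 degrees, less where a joint would pass 70% of its speed; a pose out of reach is approached as far as the arm can. A call with a number of a shift or a turn outside -1 to 1 is refused whole. A call with a gripper value outside its range is refused whole. The fingers move at their own pace and stop on an object; "squeeze" is the grip in N (left out, the last holds). Time passes only in rows, so rows that do not move let the fingers close. It gives the time, the measured TCP pose, the force and the opening at its end, in the units of the state.
- status.observe(): the state, without advancing time (a new reading comes with each control period).
- read_camera(name): name is "scene" or "top"; returns (picture, depth): 400x640x3 uint8, red, green, blue; 400x640 float32, m along the optical axis (not along the pixel's ray), 0 where there is no reading.
- camera_info(name): a dict with "mtx" (3x3 intrinsics, pixels), "world_to_cam" (4x4, takes a point from world to camera coordinates). Camera axes: x right, y down, z forward; pixel columns grow to the right and rows downward; lengths in m; the calibration is good to about 2 mm. A picture is of the moment at which its call begins. camera_info takes no time and is no camera call.
- ticket.hand_in(): hands the job in, once; it reports no verdict.
The state is a dict: "time": time; "qpos": joint angles; "qvel": joint speeds; "joint_efforts": joint torques, N m; "tool_pos": TCP position; "tool_rot": TCP orientation; "contact_force": force on the tool from outside, world axes, zero at the start; "torque": the same for the moment, N m; "opening": finger opening in m.
Only numpy, scipy, OpenCV 4.12 (cv2) and the standard library are available. Lean on these libraries where they do the work, as an engineer would, in place of code of your own. Each camera call takes 0.05 s, during which the arm holds its last target.

## Working session

There is one attempt and no reset: what is moved stays moved. The work goes in short steps, Python scripts to look and compute and a tool call to move; the robot and the scene stay as the last step left them, time stands still between calls to the robot, and variables do not carry over. Pictures are saved under pics/ and viewed, and the job is handed in when it is done.

Besides the shell and the picture viewer there is one more tool, called after "Request:" as name(argument=value, ...) on one line, values as JSON. jog_arm: Moves the arm, as the interface text tells. Its arguments: {"type":"object","properties":{"plan":{"type":"array"},"squeeze":{"type":"number"}},"required":["plan"]}

```bash
ls; mkdir -p pics; python3 - <<'E'
from cell import status, read_camera, camera_info, ticket, robot
import cv2,numpy as np
print(status.observe())
print([a for a in dir(robot) if a[0]!='_'])
for n in ("scene","top"):
    p,d=read_camera(n); cv2.imwrite(f"pics/{n}0.png",p[:,:,::-1]); np.save(f"pics/{n}0d.npy",d)
    c=camera_info(n); print(n,c)
E
```

```text
pics
{'time': 0.0, 'qpos': array([ 1.02897991e+00,  3.42721221e-01,  1.52503862e+00, -3.57149232e-05,
        1.27539019e+00, -1.46001693e-01]), 'qvel': array([-0.00057413, -0.00070807, -0.00029505, -0.00102017, -0.00026998,
       -0.00113049]), 'joint_efforts': array([ 2.33612918e-03, -4.31233513e+01, -2.44222963e+01,  7.19628436e-02,
        5.58283541e-02, -1.15244920e-04]), 'tool_pos': array([0.20219229, 0.48405167, 0.22603821]), 'tool_rot': array([-3.14004688e+00, -1.92783356e-04,  2.74578820e+00]), 'contact_force': array([-0.24394617, -0.09252144, -0.07384167]), 'torque': array([ 0.02915074,  0.04017725, -0.01381791]), 'opening': 0.0916665178168611}
['IKError', 'tcp_to_grasp']
scene {'mtx': array([[406.22006685,   0.        , 318.76947916],
       [  0.        , 406.22006685, 195.48666726],
       [  0.        ,   0.        ,   1.        ]]), 'world_to_cam': array([[ 0.67261192,  0.73982177,  0.01602985, -0.37789929],
       [ 0.48194474, -0.42151838, -0.76814811, -0.24827199],
       [-0.56153582,  0.52439108, -0.6400715 ,  1.53918202],
       [ 0.        ,  0.        ,  0.        ,  1.        ]])}
top {'mtx': array([[375.89592692,   0.        , 322.7383475 ],
       [  0.        , 375.89592692, 199.65104325],
       [  0.        ,   0.        ,   1.        ]]), 'world_to_cam': array([[-0.0153114 , -0.99940326,  0.03096257, -0.0538443 ],
       [-0.99344391,  0.01169691, -0.11372058,  0.60580771],
       [ 0.11329055, -0.0325008 , -0.99303019,  1.01330971],
       [ 0.        ,  0.        ,  0.        ,  1.        ]])}
```

View pics/scene0.png

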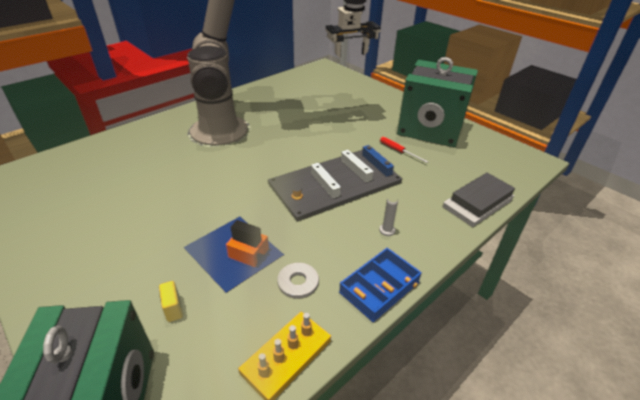

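View pics/top0.png

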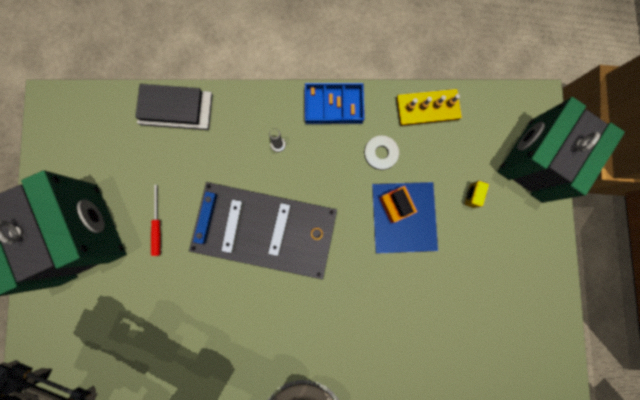

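The top view shows the plate at about x 190–335, y 183–277. The rail is on its left (+y), with bars near (231,226) and (279,229), the bush at (317,234), and the gauge at (398,204) on the mat. Next I'll measure with masks and rays.

```bash
cat > h.py <<'E'
import numpy as np, cv2
from cell import camera_info
C={n:camera_info(n) for n in("scene","top")}
def ray(n,uv,z):
    c=C[n];uv=np.atleast_2d(np.asarray(uv,float));T=c["world_to_cam"];R=T[:3,:3];o=-R.T@T[:3,3]
    d=np.c_[uv,np.ones(len(uv))]@np.linalg.inv(c["mtx"]).T@R
    return o+d*((z-o[2])/d[:,2])[:,None]
def proj(n,P):
    c=C[n];P=np.atleast_2d(P);q=P@c["world_to_cam"][:3,:3].T+c["world_to_cam"][:3,3]
    q=q@c["mtx"].T;return q[:,:2]/q[:,2:]
def cloud(n,d):
    c=C[n];v,u=np.mgrid[:400,:640];x=np.stack([u,v,np.ones_like(u)],-1).reshape(-1,3)@np.linalg.inv(c["mtx"]).T*d.reshape(-1,1)
    T=c["world_to_cam"];return ((x-T[:3,3])@T[:3,:3]).reshape(400,640,3)
E
python3 - <<'E'
from h import *
im=cv2.imread('pics/top0.png')
cv2.imwrite('pics/topz.png',cv2.resize(im[170:290,180:340],None,fx=5,fy=5,interpolation=cv2.INTER_CUBIC))
cv2.imwrite('pics/topg.png',cv2.resize(im[170:270,360:500],None,fx=5,fy=5,interpolation=cv2.INTER_CUBIC))
im=cv2.imread('pics/scene0.png')
cv2.imwrite('pics/scz.png',cv2.resize(im[130:300,180:410],None,fx=3.4,fy=3.4,interpolation=cv2.INTER_CUBIC))
W=cloud("top",np.load('pics/top0d.npy'))
for u,v in[(279,226),(231,226),(203,215),(255,226),(403,203),(388,207),(420,240),(317,234),(277,140),(380,152),(477,193)]:print(u,v,W[v,u].round(4))
W=cloud("scene",np.load('pics/scene0d.npy'))
for u,v in[(324,178),(355,164),(340,172),(246,232),(240,255),(215,250)]:print(u,v,W[v,u].round(4))
E
```

```text
279 226 [0.5325 0.0581 0.0545]
231 226 [0.5343 0.1872 0.0541]
203 215 [0.5647 0.2615 0.0584]
255 226 [0.535  0.1282 0.018 ]
403 203 [ 0.5866 -0.2719  0.097 ]
388 207 [ 0.5807 -0.2412  0.0509]
420 240 [ 4.891e-01 -3.409e-01  3.000e-04]
317 234 [ 0.5101 -0.045   0.0206]
277 140 [0.7605 0.0598 0.0927]
380 152 [ 7.480e-01 -2.338e-01  5.000e-04]
477 193 [ 0.6162 -0.4901  0.056 ]
324 178 [0.5343 0.0452 0.056 ]
355 164 [0.5451 0.1691 0.0558]
340 172 [0.5119 0.1375 0.0212]
246 232 [ 0.6072 -0.2825  0.0972]
240 255 [ 0.6055 -0.3072  0.0311]
215 250 [ 0.5274 -0.3358  0.0062]
```

View pics/topz.png

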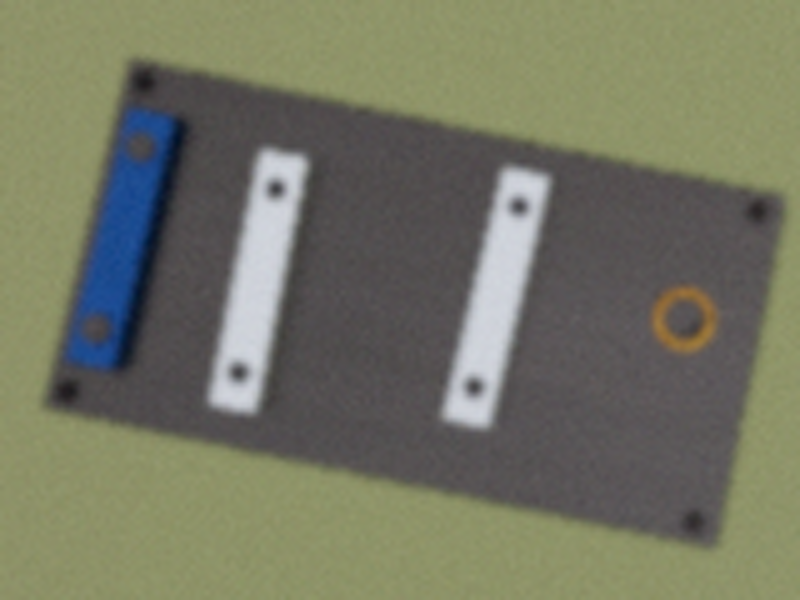

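View pics/topg.png

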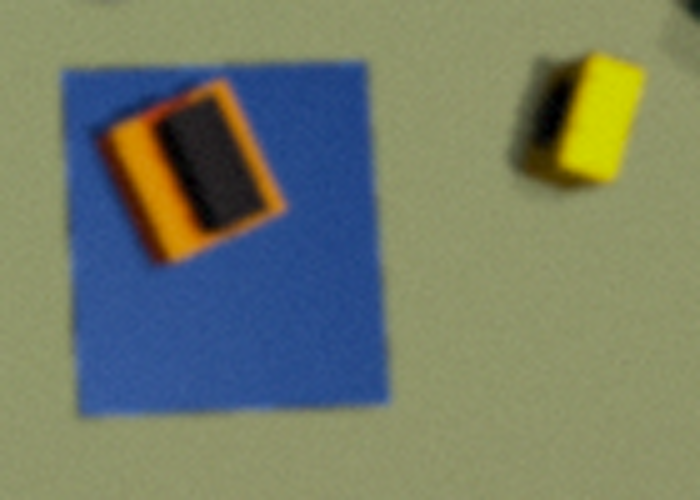

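View pics/scz.png

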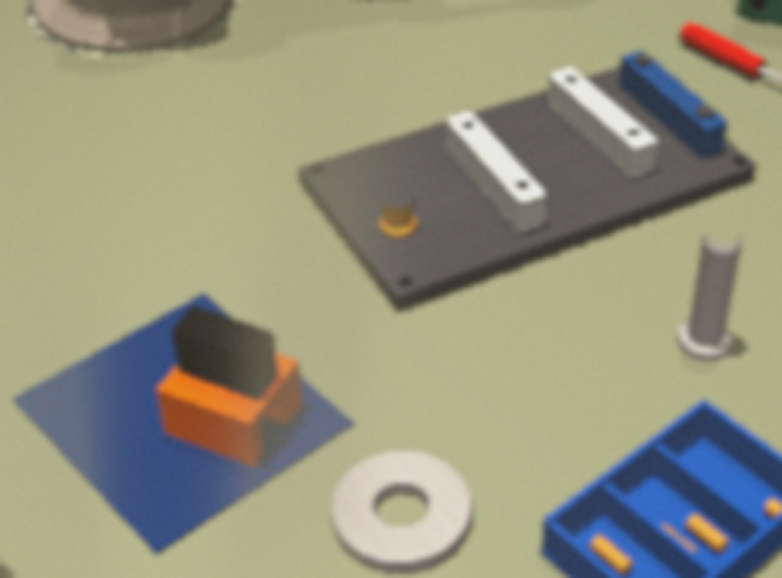

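```bash
cat > m.py <<'E'
from h import *
def rect(n,mask,z,roi=None,kind=None):
    m=mask.astype(np.uint8)*255
    if roi:
        k=np.zeros_like(m);a,b,c,d=roi;k[c:d,a:b]=m[c:d,a:b];m=k
    cs,_=cv2.findContours(m,cv2.RETR_EXTERNAL,cv2.CHAIN_APPROX_NONE)
    out=[]
    for c in sorted(cs,key=cv2.contourArea,reverse=True)[:3]:
        if cv2.contourArea(c)<60: continue
        P=ray(n,c[:,0,:],z)[:,:2]
        (cx,cy),(w,h),a=cv2.minAreaRect((P*1000).astype(np.float32))
        # filled-pixel moments: orientation and centre
        f=np.zeros_like(m);cv2.drawContours(f,[c],-1,255,-1);v,u=np.nonzero(f);Q=ray(n,np.c_[u,v],z)[:,:2]
        ev,E=np.linalg.eigh(np.cov(Q.T));l=E[:,1];l=l if l[0]>0 else -l
        s=np.sqrt(12*ev)*1000
        out.append(dict(c=Q.mean(0).round(4),rc=(round(cx,1),round(cy,1)),size=(round(w,1),round(h,1)),mom=s.round(1),long=round(np.degrees(np.arctan2(l[1],l[0])),2)))
    return out
E
python3 - <<'E'
from m import *
for n in("top","scene"):
    im=cv2.imread(f'pics/{n}0.png');hsv=cv2.cvtColor(im,cv2.COLOR_BGR2HSV);H,S,V=[hsv[...,i].astype(int) for i in range(3)]
    roi={'top':(180,345,170,290),'scene':(260,410,140,220)}[n]
    g={'top':(370,445,175,260),'scene':(180,290,210,290)}[n]
    bar=(V>(170 if n=='top' else 185))&(S<50)
    print(n,'bars',*rect(n,bar,.056,roi),sep='\n ')
    print('rail',*rect(n,(H>100)&(H<130)&(S>120)&(V>60),.056,roi),sep='\n ')
    if n=='top':print('plate',*rect(n,(S<70)&(V<130)|((V>150)&(S<50))|((H>100)&(H<130)&(S>120)),.02,(185,340,180,280)),sep='\n ')
    print('grip',*rect(n,(V<75)&(S<130),.097,g),sep='\n ')
    print('orange',*rect(n,(H<20)&(S>150)&(V>100),.051,g),sep='\n ')
    print('mat',*rect(n,(H>100)&(H<130)&(S>90)&(V>60)|(H<22)&(S>150)|(V<75),.003,g),sep='\n ')
    print('bush',*rect(n,(H<25)&(S>110),.03,(305,330,220,250)),sep='\n ')
im=cv2.imread('pics/top0.png');hsv=cv2.cvtColor(im,cv2.COLOR_BGR2HSV)
for u,v in[(231,226),(204,220),(255,226),(400,204),(388,207),(420,240),(300,190),(317,228),(317,234),(250,170)]:print(u,v,hsv[v,u])
E
```

```text
top
 bars
 {'c': array([0.5351, 0.1867]), 'rc': (535.4, 186.7), 'size': (24.3, 137.8), 'mom': array([ 24.3, 137.4]), 'long': np.float64(-10.96)}
 {'c': array([0.5246, 0.0588]), 'rc': (524.7, 58.9), 'size': (24.4, 137.5), 'mom': array([ 24.4, 137.6]), 'long': np.float64(-13.85)}
rail
 {'c': array([0.5554, 0.2599]), 'rc': (558.9, 259.1), 'size': (28.1, 140.8), 'mom': array([ 28.4, 136.9]), 'long': np.float64(-13.13)}
plate
 {'c': array([0.5231, 0.1048]), 'rc': (524.1, 104.2), 'size': (383.8, 204.2), 'mom': array([203.3, 382.9]), 'long': np.float64(77.32)}
grip
 {'c': array([ 0.5883, -0.2694]), 'rc': (587.8, -268.7), 'size': (63.5, 31.3), 'mom': array([28.9, 62. ]), 'long': np.float64(23.37)}
orange
 {'c': array([ 0.5895, -0.2703]), 'rc': (589.8, -270.5), 'size': (78.8, 72.0), 'mom': array([72. , 78.3]), 'long': np.float64(23.06)}
mat
 {'c': array([ 0.555 , -0.2976]), 'rc': (555.9, -298.0), 'size': (197.5, 177.7), 'mom': array([177.5, 197.2]), 'long': np.float64(1.6)}
bush
 {'c': array([ 0.5116, -0.0432]), 'rc': (511.4, -43.5), 'size': (30.5, 30.4), 'mom': array([29.4, 30.9]), 'long': n
[... 384 characters left out ...]
m': array([ 23.9, 126.9]), 'long': np.float64(-12.68)}
grip
 {'c': array([ 0.597, -0.291]), 'rc': (597.9, -292.5), 'size': (44.1, 81.9), 'mom': array([38.8, 69.6]), 'long': np.float64(-16.69)}
orange
 {'c': array([ 0.609 , -0.3065]), 'rc': (608.1, -308.3), 'size': (83.7, 54.2), 'mom': array([50. , 76.3]), 'long': np.float64(5.02)}
mat
 {'c': array([ 0.5578, -0.3106]), 'rc': (556.5, -301.3), 'size': (126.8, 244.6), 'mom': array([103.3, 213.1]), 'long': np.float64(-35.19)}
bush
231 226 [113  14 217]
204 220 [107 215 142]
255 226 [173  12  82]
400 204 [174  39  33]
388 207 [ 19 247 189]
420 240 [109 180 140]
300 190 [ 34  75 152]
317 228 [ 17 155 148]
317 234 [170   9  88]
250 170 [ 35  75 147]
```

Request:
jog_arm(plan=[[[-0.81,-0.683,0,0,0,0,1],[-0.81,-0.683,0,0,0,0,1],[-0.81,-0.683,0,0,0,0,1],[-0.81,-0.683,0,0,0,0,1],[-0.81,-0.683,0,0,0,0,1],[-0.81,-0.683,0,0,0,0,1],[-0.81,-0.683,0,0,0,0,1],[-0.81,-0.683,0,0,0,0,1],[-0.81,-0.683,0,0,0,0,1],[-0.81,-0.683,0,0,0,0,1],[-0.81,-0.683,0,0,0,0,1],[-0.81,-0.683,0,0,0,0,1],[-0.81,-0.683,0,0,0,0,1],[-0.81,-0.683,0,0,0,0,1],[-0.81,-0.683,0,0,0,0,1],[-0.81,-0.683,0,0,0,-0.9,1],[0,0,0,0,0,-1,1],[0,0,0,0,0,-1,1],[0,0,0,0,0,-1,1],[0,0,0,0,0,-1,1]]], squeeze=50)

```text
time: 2.6
tool_pos: [0.5894, -0.2695, 0.226]
tool_rot: [3.14, -0.001, -2.798]
contact_force: [-0.8, 0.5, -0.0]
opening: 0.0916
```

Request:
jog_arm(plan=[[[0,0,0.4,0,0,-0.4,1],[0,0,0.8,0,0,0,1],[0,0,0.8,0,0,0,1],[0,0,0.6,0,0,0,1],[0,0,0.4,0,0,0,1],[0,0,0.2,0,0,0,1],[0,0,0.16,0,0,0,1],[0,0,0,0,0,0,1]]])

```text
time: 3.6
tool_pos: [0.5896, -0.2695, 0.0586]
tool_rot: [3.141, -0.0, -2.742]
contact_force: [0.5, 0.2, -0.0]
opening: 0.0918
```

```bash
python3 - <<'E'
from h import *
from cell import *
p,d=read_camera("scene");cv2.imwrite("pics/s1.png",cv2.resize(p[180:290,170:340,::-1],None,fx=4,fy=4))
print(status.observe()['tool_pos'])
E
```

```text
[ 0.58990035 -0.26967193  0.05916982]
```

View pics/s1.png

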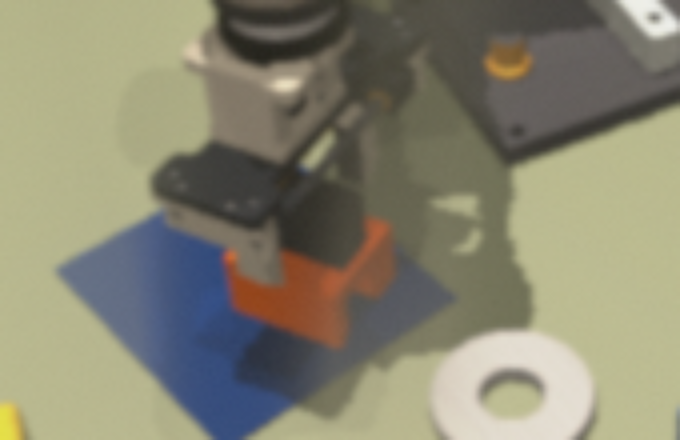

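The open fingers straddle the black grip, at about (300,220) in the crop. I'll close on it and lift.

Request:
jog_arm(plan=[[[0,0,0,0,0,0,0],[0,0,0,0,0,0,0],[0,0,0,0,0,0,0],[0,0,0,0,0,0,0],[0,0,0,0,0,0,0],[0,0,0,0,0,0,0],[0,0,0,0,0,0,0],[0,0,0,0,0,0,0]]])

```text
time: 4.65
tool_pos: [0.5897, -0.2696, 0.0587]
tool_rot: [-3.141, 0.0, -2.742]
contact_force: [1.3, -1.5, -0.3]
opening: 0.0298
```

Request:
jog_arm(plan=[[[0,0,-0.5,0,0,0,0],[0,0,-0.8,0,0,0,0],[0,0,-0.7,0,0,0.99,0],[0,0,0,0,0,0.99,0],[0,0,0,0,0,0.99,0],[0,0,0,0,0,0.99,0],[0.285,0.891,0,0,0,0,0],[0.285,0.891,0,0,0,0,0],[0.285,0.891,0,0,0,0,0],[0.285,0.891,0,0,0,0,0],[0.285,0.891,0,0,0,0,0],[0.285,0.891,0,0,0,0,0],[0.285,0.891,0,0,0,0,0],[0.285,0.891,0,0,0,0,0],[0.285,0.891,0,0,0,0,0],[0.285,0.891,0,0,0,0,0],[0,0,0,0,0,0,0],[0,0,0,0,0,0,0]]])

```text
time: 6.9
tool_pos: [0.5355, 0.1949, 0.1581]
tool_rot: [-3.141, -0.002, 2.948]
contact_force: [0.5, -0.1, -3.1]
opening: 0.0298
```

```bash
python3 - <<'E'
from h import *
from cell import *
p,d=read_camera("scene");cv2.imwrite("pics/s2.png",cv2.resize(p[90:220,260:420,::-1],None,fx=4.5,fy=4.5,interpolation=cv2.INTER_CUBIC))
s=status.observe();print(s['tool_pos'],np.degrees(s['tool_rot']),s['contact_force'],s['time'])
E
```

```text
[0.53573887 0.19435303 0.15824127] [-1.79957297e+02 -6.75072042e-02  1.68816151e+02] [-0.0045941  -0.87046612 -4.02628608] 6.95
```

View pics/s2.png

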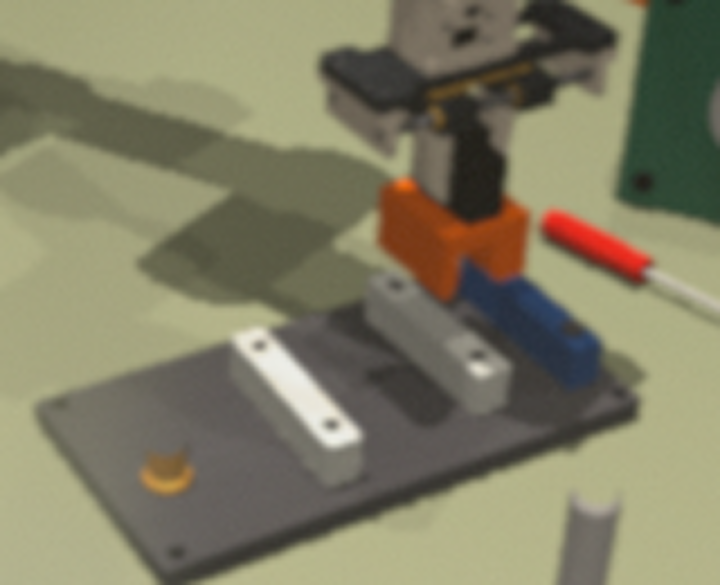

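Request:
jog_arm(plan=[[[0,0,0.5,0,0,0,0],[0,0,0.5,0,0,0,0],[0,0,0.2,0,0,0,0],[0,0,0,0,0,0,0]]])

```text
time: 7.45
tool_pos: [0.5361, 0.1943, 0.0985]
tool_rot: [-3.141, -0.001, 2.946]
contact_force: [-0.3, 0.0, -2.6]
opening: 0.03
```

```bash
python3 - <<'E'
from h import *
from cell import *
p,d=read_camera("scene");cv2.imwrite("pics/s3.png",cv2.resize(p[110:200,310:410,::-1],None,fx=6,fy=6,interpolation=cv2.INTER_CUBIC))
s=status.observe();print(s['tool_pos'],np.degrees(s['tool_rot']),s['contact_force'],s['time'])
E
```

```text
[0.53644949 0.19454409 0.09910825] [-1.79999187e+02  1.61698767e-02  1.68793939e+02] [-0.40482056  0.18262326 -1.94158868] 7.5
```

View pics/s3.png

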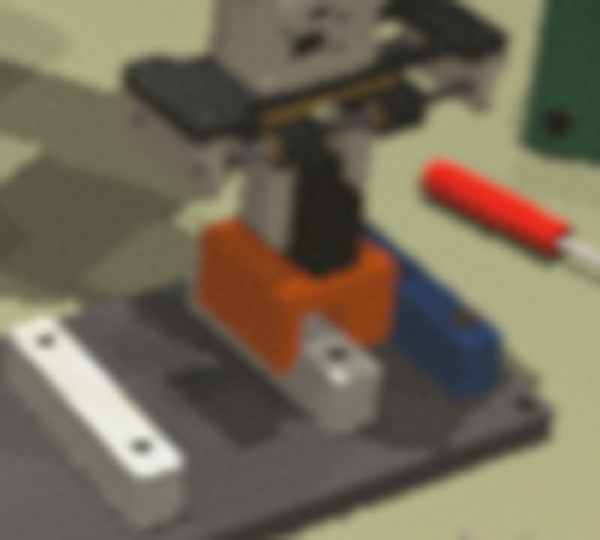

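The slot is straddling bar 1 (about (335,370) in the crop) with no side force, so I'll lower it the rest of the way.

Request:
jog_arm(plan=[[[0,0,0.15,0,0,0,0],[0,0,0.15,0,0,0,0],[0,0,0.09,0,0,0,0],[0,0,0,0,0,0,0]]])

```text
time: 8.0
tool_pos: [0.5358, 0.1951, 0.0787]
tool_rot: [-3.141, -0.001, 2.947]
contact_force: [0.3, -0.2, -2.7]
opening: 0.0297
```

```bash
cat > st.py <<'E'
from h import *
from cell import *
s=status.observe();p=s['tool_pos'];a=np.radians(-12.7);gy=np.array([-np.sin(a),np.cos(a)]);gx=np.array([np.cos(a),np.sin(a)])
d=p[:2]-np.array([.5236,.1045]);f=s['contact_force']
print('t',s['time'],'pos',p.round(4),'rot',np.degrees(s['tool_rot']).round(2),'F',f.round(2),'plate x,y(TCP)',(d@gx*1e3).round(2),(d@gy*1e3).round(2),'F along plate x,y',(f[:2]@gx).round(2),(f[:2]@gy).round(2),'Mz',s['torque'].round(2))
E
python3 st.py
```

```text
t 8.0 pos [0.5358 0.1951 0.0787] rot [-1.7998e+02 -5.0000e-02  1.6884e+02] F [ 0.29 -0.21 -2.66] plate x,y(TCP) -8.03 91.05 F along plate x,y 0.33 -0.14 Mz [ 0.   -0.01  0.01]
```

Request:
jog_arm(plan=[[[0,0.04,0,0,0,0.09,0],[0,0.04,0,0,0,0.09,0],[0,0.06,0,0,0,0,0],[0,0.06,0,0,0,0,0],[0,0.06,0,0,0,0,0],[0,0.04,0,0,0,0,0],[0,0.02,0,0,0,0,0],[0,0,0,0,0,0,0]]])

```text
time: 9.0
tool_pos: [0.5396, 0.2109, 0.0792]
tool_rot: [3.141, 0.0, 2.92]
contact_force: [-0.4, -3.4, -3.9]
opening: 0.0295
```

```bash
python3 st.py; python3 - <<'E'
from m import *
from cell import *
for n in("top","scene"):
    p,d=read_camera(n);cv2.imwrite(f"pics/{n}4.png",p[:,:,::-1])
im=cv2.imread('pics/scene4.png');cv2.imwrite("pics/s4.png",cv2.resize(im[110:200,310:410],None,fx=6,fy=6,interpolation=cv2.INTER_CUBIC))
im=cv2.imread('pics/top4.png');cv2.imwrite("pics/t4.png",cv2.resize(im[170:290,180:340],None,fx=5,fy=5,interpolation=cv2.INTER_CUBIC))
E
```

```text
t 9.0 pos [0.5396 0.2109 0.0792] rot [179.98   0.   167.3 ] F [-0.43 -3.38 -3.89] plate x,y(TCP) -7.83 107.34 F along plate x,y 0.32 -3.4 Mz [-0.53  0.15  0.01]
```

View pics/s4.png

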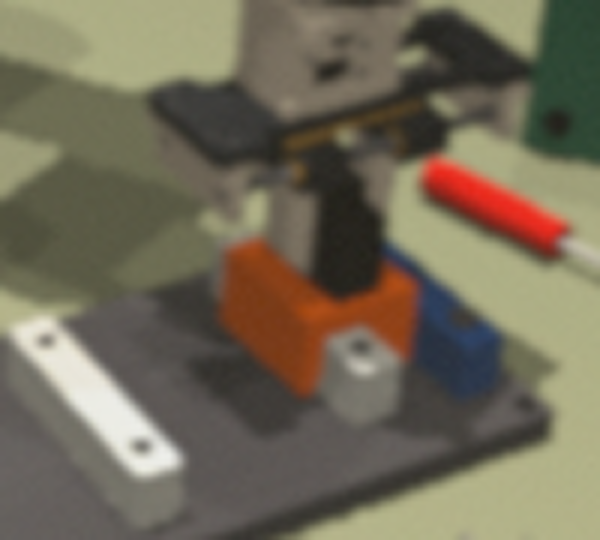

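View pics/t4.png

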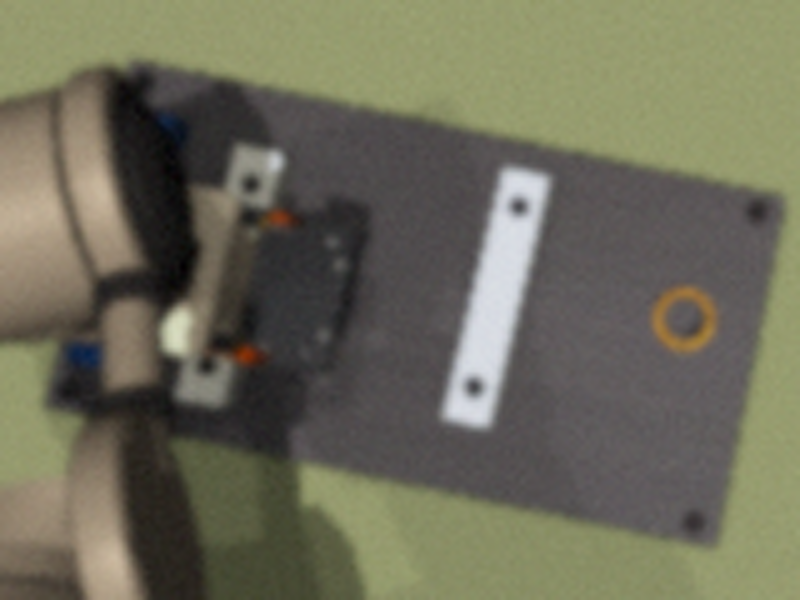

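Bar 1 is following the hook at about 3.4 N, and the gap to the rail is closing.

Request:
jog_arm(plan=[[[0,0.03,0,0,0,0,0],[0,0.02,0,0,0,0,0],[0,0.01,0,0,0,0,0],[0,0,0,0,0,0,0]]])

```text
time: 9.6
tool_pos: [0.5402, 0.2137, 0.0792]
tool_rot: [3.141, 0.0, 2.92]
contact_force: [-0.1, -3.4, -3.8]
opening: 0.0298
```

```bash
python3 st.py
```

```text
t 9.6 pos [0.5402 0.2137 0.0792] rot [1.7999e+02 1.0000e-02 1.6730e+02] F [-0.14 -3.4  -3.8 ] plate x,y(TCP) -7.8 110.21 F along plate x,y 0.61 -3.35 Mz [-0.69  0.2  -0.01]
```

Request:
jog_arm(plan=[[[0,0.01,0,0,0,0,0],[0,0,0,0,0,0,0],[0,0.01,0,0,0,0,0],[0,0,0,0,0,0,0]]])

```text
time: 10.1
tool_pos: [0.5404, 0.2147, 0.0792]
tool_rot: [3.141, 0.0, 2.92]
contact_force: [-1.4, -3.3, -3.6]
opening: 0.0295
```

```bash
python3 st.py
```

```text
t 10.1 pos [0.5404 0.2147 0.0792] rot [179.99   0.   167.29] F [-1.41 -3.28 -3.59] plate x,y(TCP) -7.82 111.15 F along plate x,y -0.65 -3.51 Mz [-0.78  0.1  -0.03]
```

Request:
jog_arm(plan=[[[0,0.01,0,0,0,0,0],[0,0,0,0,0,0,0],[0,0.01,0,0,0,0,0],[0,0,0,0,0,0,0]]])

```text
time: 10.6
tool_pos: [0.5405, 0.2148, 0.0793]
tool_rot: [-3.14, -0.0, 2.92]
contact_force: [-1.1, -7.2, -1.6]
opening: 0.0297
```

```bash
python3 st.py
```

```text
t 10.6 pos [0.5405 0.2148 0.0793] rot [-1.7991e+02 -1.0000e-02  1.6731e+02] F [-1.11 -7.18 -1.59] plate x,y(TCP) -7.8 111.29 F along plate x,y 0.5 -7.25 Mz [-1.44  0.33  0.02]
```

Request:
jog_arm(plan=[[[0,0.02,0,0,0,0,0],[0,0,0,0,0,0,0],[0,0,0,0,0,0,0]]])

```text
time: 10.98
tool_pos: [0.5405, 0.2148, 0.0793]
tool_rot: [-3.139, -0.001, 2.92]
contact_force: [-1.4, -11.8, 0.1]
opening: 0.0298
```

```bash
python3 st.py
```

```text
t 10.975 pos [0.5405 0.2148 0.0793] rot [-1.7983e+02 -3.0000e-02  1.6731e+02] F [ -1.42 -11.84   0.1 ] plate x,y(TCP) -7.79 111.36 F along plate x,y 1.22 -11.86 Mz [-2.1   0.44  0.07]
```

Request:
jog_arm(plan=[[[0,-0.03,0,0,0,0,0],[0,-0.025,0,0,0,0,0],[0,0,0,0,0,0,0],[0,0,0,0,0,0,0]]])

```text
time: 11.48
tool_pos: [0.5405, 0.2145, 0.0794]
tool_rot: [3.141, 0.001, 2.92]
contact_force: [1.1, -0.4, -3.6]
opening: 0.0299
```

```bash
python3 st.py
```

```text
t 11.475 pos [0.5405 0.2145 0.0794] rot [1.7994e+02 4.0000e-02 1.6730e+02] F [ 1.1  -0.45 -3.6 ] plate x,y(TCP) -7.69 110.99 F along plate x,y 1.17 -0.19 Mz [-0.04 -0.03 -0.07]
```

Request:
jog_arm(plan=[[[0,-0.014,0,0,0,0,0],[0,0,0,0,0,0,0],[0,0,0,0,0,0,0]]])

```text
time: 11.85
tool_pos: [0.5401, 0.2133, 0.0792]
tool_rot: [3.141, 0.0, 2.92]
contact_force: [0.3, 0.1, -2.0]
opening: 0.0294
```

```bash
python3 st.py
```

```text
t 11.85 pos [0.5401 0.2133 0.0792] rot [1.7999e+02 1.0000e-02 1.6729e+02] F [ 0.32  0.1  -2.03] plate x,y(TCP) -7.81 109.79 F along plate x,y 0.29 0.17 Mz [ 0.07 -0.01  0.01]
```

Request:
jog_arm(plan=[[[0,0,-0.1,0,0,0,0],[0,0,-0.3,0,0,0,0],[0,0,-0.5,0,0,0,0],[0,0,-0.42,0,0,0,0],[-0.1,-0.72,0,0,0,0.15,0],[-0.1,-0.73,0,0,0,0,0],[-0.1,-0.73,0,0,0,0,0],[-0.09,-0.73,0,0,0,0,0],[0,0,0,0,0,0,0],[0,0,0,0,0,0,0]]])

```text
time: 13.1
tool_pos: [0.525, 0.0675, 0.1461]
tool_rot: [3.141, 0.001, 2.897]
contact_force: [0.3, 0.9, -3.2]
opening: 0.03
```

```bash
python3 st.py; python3 - <<'E'
from m import *
from cell import *
for n in("top","scene"):
    p,d=read_camera(n);cv2.imwrite(f"pics/{n}5.png",p[:,:,::-1])
im=cv2.imread('pics/scene5.png');cv2.imwrite("pics/s5.png",cv2.resize(im[90:230,260:420],None,fx=5,fy=4.3,interpolation=cv2.INTER_CUBIC))
im=cv2.imread('pics/top5.png');cv2.imwrite("pics/t5.png",cv2.resize(im[170:290,180:340],None,fx=5,fy=5,interpolation=cv2.INTER_CUBIC))
E
```

```text
t 13.1 pos [0.525  0.0675 0.1461] rot [1.7995e+02 7.0000e-02 1.6597e+02] F [ 0.28  0.88 -3.21] plate x,y(TCP) 9.52 -35.76 F along plate x,y 0.08 0.92 Mz [ 0.01 -0.02  0.03]
```

View pics/s5.png

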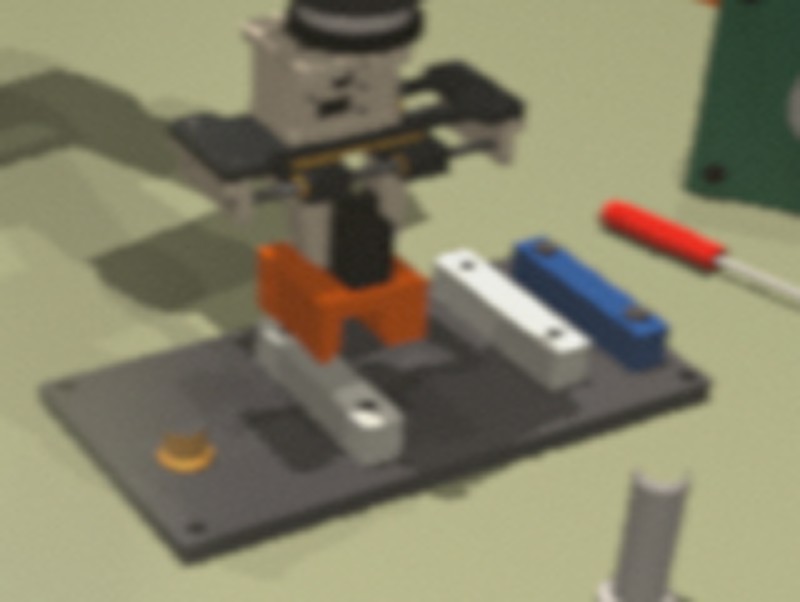

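View pics/t5.png

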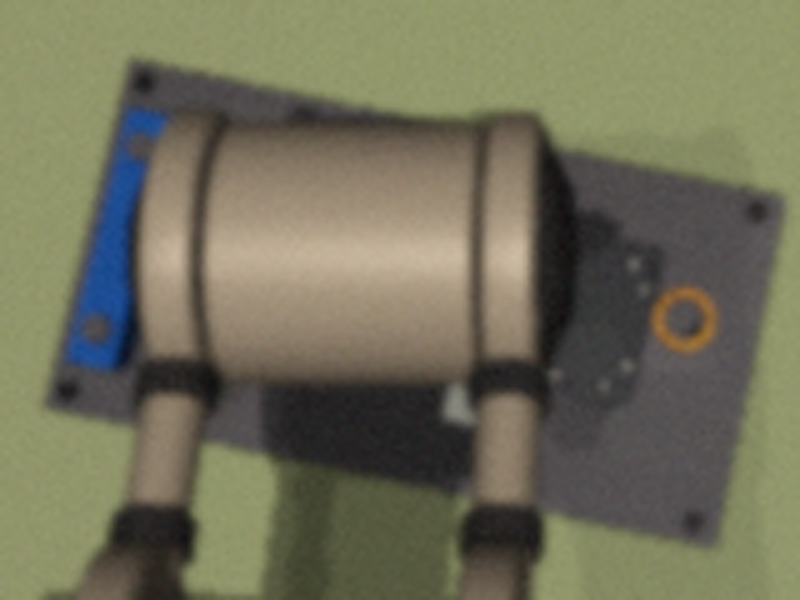

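Bar 1 now stands parallel to the rail, with its top at about (510,300) in the crop. The gauge is above bar 2, so I'll lower it in two stages.

Request:
jog_arm(plan=[[[0,0,0.4,0,0,0,0],[0,0,0.4,0,0,0,0],[0,0,0.15,0,0,0,0],[0,0,0,0,0,0,0]]])

```text
time: 13.7
tool_pos: [0.5245, 0.0678, 0.0976]
tool_rot: [3.142, -0.001, 2.898]
contact_force: [0.9, -0.1, -4.2]
opening: 0.0296
```

```bash
python3 st.py; python3 - <<'E'
from m import *
from cell import *
p,d=read_camera("scene");im=p[:,:,::-1];cv2.imwrite("pics/s6.png",cv2.resize(im[110:200,280:380],None,fx=6,fy=6,interpolation=cv2.INTER_CUBIC))
E
```

```text
t 13.7 pos [0.5245 0.0678 0.0976] rot [ 1.8000e+02 -4.0000e-02  1.6605e+02] F [ 0.92 -0.08 -4.18] plate x,y(TCP) 8.99 -35.6 F along plate x,y 0.91 0.12 Mz [ 0.03  0.01 -0.03]
```

View pics/s6.png

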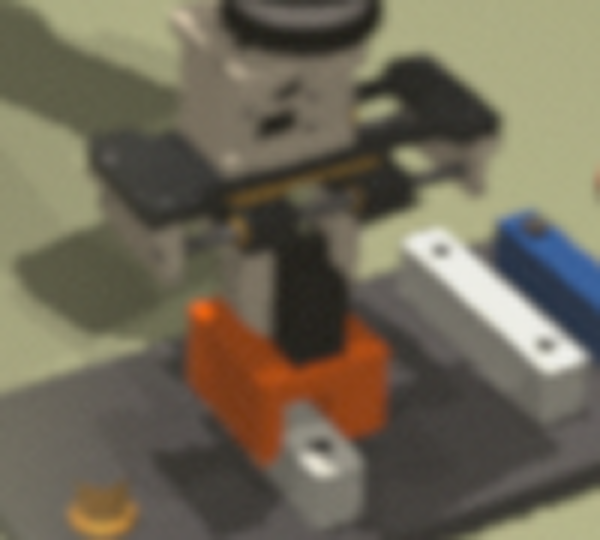

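Request:
jog_arm(plan=[[[0,0,0.15,0,0,0,0],[0,0,0.15,0,0,0,0],[0,0,0.06,0,0,0,0],[0,0,0,0,0,0,0]]])

```text
time: 14.25
tool_pos: [0.5245, 0.0672, 0.0794]
tool_rot: [-3.142, -0.001, 2.897]
contact_force: [-0.4, -0.0, -3.1]
opening: 0.0297
```

```bash
python3 st.py
```

```text
t 14.25 pos [0.5245 0.0672 0.0794] rot [-1.80e+02 -3.00e-02  1.66e+02] F [-0.44 -0.04 -3.05] plate x,y(TCP) 9.04 -36.19 F along plate x,y -0.43 -0.13 Mz [-0.    0.02 -0.01]
```

Request:
jog_arm(plan=[[[0,0.04,0,0,0,0.07,0],[0,0.06,0,0,0,0.075,0],[0,0.1,0,0,0,0,0],[0,0.1,0,0,0,0,0],[0,0.1,0,0,0,0,0],[0,0.1,0,0,0,0,0],[0,0.1,0,0,0,0,0],[0,0.1,0,0,0,0,0],[0,0.1,0,0,0,0,0],[0,0.1,0,0,0,0,0],[0,0.1,0,0,0,0,0],[0,0.1,0,0,0,0,0],[0,0.1,0,0,0,0,0],[0,0.1,0,0,0,0,0],[0,0.1,0,0,0,0,0],[0,0.1,0,0,0,0,0],[0,0.1,0,0,0,0,0],[0,0.05,0,0,0,0,0],[0,0,0,0,0,0,0]]])

```text
time: 16.62
tool_pos: [0.5463, 0.1473, 0.0797]
tool_rot: [3.141, -0.0, 2.876]
contact_force: [-1.5, -2.6, -2.4]
opening: 0.03
```

```bash
python3 st.py; python3 - <<'E'
from m import *
from cell import *
p,d=read_camera("scene");im=p[:,:,::-1];cv2.imwrite("pics/s7.png",cv2.resize(im[110:200,290:400],None,fx=6,fy=6,interpolation=cv2.INTER_CUBIC))
E
```

```text
t 16.625 pos [0.5463 0.1473 0.0797] rot [179.96  -0.   164.76] F [-1.51 -2.57 -2.38] plate x,y(TCP) 12.71 46.75 F along plate x,y -0.91 -2.84 Mz [-0.56  0.21 -0.01]
```

View pics/s7.png

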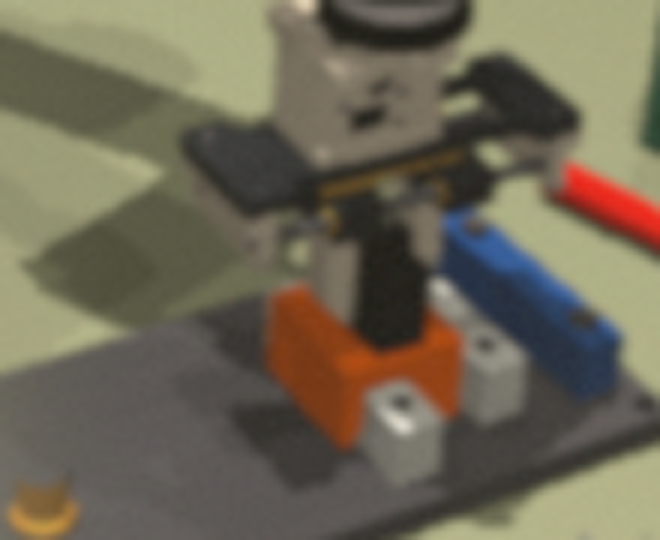

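My turn had the wrong sign: yaw is 164.8° where the plate needs 167.3°. The spacer is still about 6 mm short of bar 1, so I'll correct it here, easing the bar slightly back along x at the same time.

Request:
jog_arm(plan=[[[0,0.01,0,0,0,-0.1,0],[0,0.01,0,0,0,-0.1,0],[0.005,0.01,0,0,0,-0.095,0],[0,0,0,0,0,0,0]]])

```text
time: 17.18
tool_pos: [0.5465, 0.1485, 0.0797]
tool_rot: [3.141, 0.0, 2.92]
contact_force: [-0.6, -2.6, -3.9]
opening: 0.0298
```

```bash
python3 st.py
```

```text
t 17.175 pos [0.5465 0.1485 0.0797] rot [1.7998e+02 2.0000e-02 1.6730e+02] F [-0.64 -2.57 -3.88] plate x,y(TCP) 12.68 48.0 F along plate x,y -0.06 -2.65 Mz [-0.55  0.16 -0.07]
```

Request:
jog_arm(plan=[[[0.006,0.02,0,0,0,0,0],[0.006,0.02,0,0,0,0,0],[0.006,0.02,0,0,0,0,0],[0.006,0.02,0,0,0,0,0],[0,0,0,0,0,0,0]]])

```text
time: 17.8
tool_pos: [0.5462, 0.1526, 0.0798]
tool_rot: [3.141, 0.0, 2.92]
contact_force: [1.9, -3.3, -4.3]
opening: 0.0296
```

```bash
python3 st.py
```

```text
t 17.8 pos [0.5462 0.1526 0.0798] rot [1.7999e+02 3.0000e-02 1.6730e+02] F [ 1.94 -3.34 -4.34] plate x,y(TCP) 11.51 51.95 F along plate x,y 2.63 -2.83 Mz [-0.72 -0.26 -0.04]
```

Request:
jog_arm(plan=[[[0,0.012,0,0,0,0,0],[0,0,0,0,0,0,0],[0,0,0,0,0,0,0]]])

```text
time: 18.18
tool_pos: [0.5462, 0.1531, 0.0798]
tool_rot: [3.142, 0.0, 2.92]
contact_force: [0.5, -4.6, -3.7]
opening: 0.03
```

```bash
python3 st.py; python3 - <<'E'
from m import *
from cell import *
p,d=read_camera("scene");im=p[:,:,::-1];cv2.imwrite("pics/s8.png",cv2.resize(im[130:200,320:400],None,fx=8,fy=8,interpolation=cv2.INTER_CUBIC))
E
python3 st.py
```

```text
t 18.175 pos [0.5462 0.1531 0.0798] rot [180.     0.   167.29] F [ 0.52 -4.6  -3.74] plate x,y(TCP) 11.37 52.39 F along plate x,y 1.52 -4.37 Mz [-0.86 -0.14 -0.07]
t 18.225 pos [0.5462 0.1531 0.0797] rot [180.     0.   167.29] F [ 1.22 -3.79 -2.96] plate x,y(TCP) 11.36 52.37 F along plate x,y 2.02 -3.43 Mz [-0.93 -0.17  0.  ]
```

View pics/s8.png

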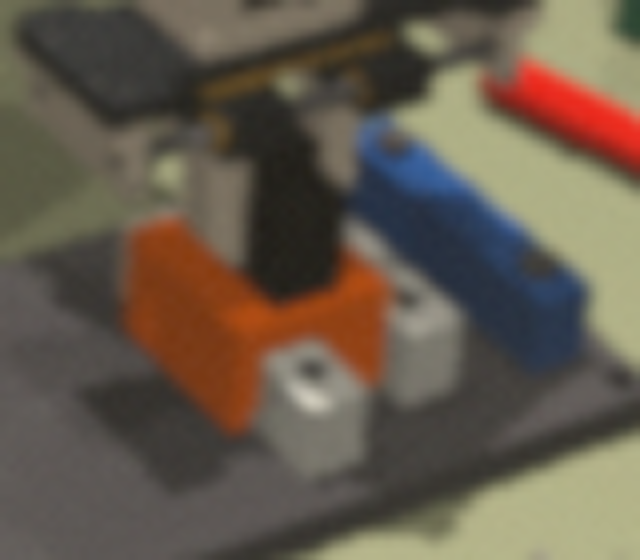

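Spacer is about 0.8 mm short of bar 1. I'll close it in fine steps.

Request:
jog_arm(plan=[[[0,0.008,0,0,0,0,0],[0,0,0,0,0,0,0],[0,0,0,0,0,0,0]]])

```text
time: 18.6
tool_pos: [0.5462, 0.1535, 0.0797]
tool_rot: [-3.142, -0.0, 2.92]
contact_force: [0.4, -5.1, -2.8]
opening: 0.0297
```

```bash
python3 st.py
```

```text
t 18.6 pos [0.5462 0.1535 0.0797] rot [-1.8000e+02 -1.0000e-02  1.6729e+02] F [ 0.39 -5.06 -2.84] plate x,y(TCP) 11.29 52.77 F along plate x,y 1.5 -4.85 Mz [-1.03 -0.11 -0.05]
```

Request:
jog_arm(plan=[[[0,0.005,0,0,0,0,0],[0,0,0,0,0,0,0],[0,0,0,0,0,0,0]]])

```text
time: 18.98
tool_pos: [0.5462, 0.1537, 0.0797]
tool_rot: [-3.142, -0.0, 2.92]
contact_force: [0.3, -4.9, -2.5]
opening: 0.0302
```

```bash
python3 st.py
```

```text
t 18.975 pos [0.5462 0.1537 0.0797] rot [-1.8000e+02 -1.0000e-02  1.6729e+02] F [ 0.3  -4.92 -2.49] plate x,y(TCP) 11.26 52.97 F along plate x,y 1.37 -4.74 Mz [-1.09  0.03 -0.01]
```

Request:
jog_arm(plan=[[[0,-0.02,0,0,0,0,0],[0,-0.014,0,0,0,0,0],[0,0,0,0,0,0,0],[0,0,0,0,0,0,0]]])

```text
time: 19.48
tool_pos: [0.546, 0.1524, 0.0798]
tool_rot: [3.141, 0.0, 2.92]
contact_force: [1.1, -0.2, -3.1]
opening: 0.0297
```

```bash
python3 st.py
```

```text
t 19.475 pos [0.546  0.1524 0.0798] rot [179.97   0.   167.3 ] F [ 1.07 -0.18 -3.1 ] plate x,y(TCP) 11.31 51.62 F along plate x,y 1.08 0.06 Mz [ 0.02 -0.04 -0.05]
```

Request:
jog_arm(plan=[[[0,0,-0.1,0,0,0,0],[0,0,-0.3,0,0,0,0],[0,0,-0.6,0,0,0,0],[0,0,-0.6,0,0,0,0],[-0.216,-0.866,0,0,0,0,0],[-0.216,-0.866,0,0,0,0,0],[-0.216,-0.866,0,0,0,0,0],[-0.216,-0.866,0,0,0,0,0],[-0.216,-0.866,0,0,0,0,0],[-0.216,-0.866,0,0,0,0,0],[-0.216,-0.866,0,0,0,0,0],[-0.216,-0.866,0,0,0,0,0],[-0.216,-0.866,0,0,0,0,0],[-0.216,-0.866,0,0,0,0,0],[0,0,0,0,0,0,0],[0,0,0,0,0,0,0]]])

```text
time: 21.48
tool_pos: [0.556, -0.2936, 0.1603]
tool_rot: [3.141, 0.0, 2.919]
contact_force: [0.1, 0.0, -3.2]
opening: 0.0298
```

```bash
python3 st.py; python3 - <<'E'
from m import *
from cell import *
for n in("top","scene"):
    p,d=read_camera(n);cv2.imwrite(f"pics/{n}9.png",p[:,:,::-1])
    im=cv2.imread(f'pics/{n}9.png');hsv=cv2.cvtColor(im,cv2.COLOR_BGR2HSV);H,S,V=[hsv[...,i].astype(int) for i in range(3)]
    roi={'top':(180,345,170,290),'scene':(260,410,140,220)}[n]
    bar=(V>(170 if n=='top' else 185))&(S<50)
    R=rect(n,bar,.056,roi)+rect(n,(H>100)&(H<130)&(S>120)&(V>60),.056,roi)
    a=np.radians(-12.7);M=np.array([[np.cos(a),np.sin(a)],[-np.sin(a),np.cos(a)]])
    for r in R: print(n,r,'plate mm',(M@(np.array(r['rc'])/1e3-[.5236,.1045])*1e3).round(1))
im=cv2.imread('pics/scene9.png');cv2.imwrite("pics/s9.png",cv2.resize(im[130:220,260:410],None,fx=5,fy=5,interpolation=cv2.INTER_CUBIC))
im=cv2.imread('pics/top9.png');cv2.imwrite("pics/t9.png",cv2.resize(im[170:290,180:340],None,fx=5,fy=5,interpolation=cv2.INTER_CUBIC))
E
```

```text
t 21.475 pos [ 0.556  -0.2936  0.1603] rot [1.7997e+02 1.0000e-02 1.6727e+02] F [ 0.11  0.02 -3.18] plate x,y(TCP) 119.12 -381.27 F along plate x,y 0.1 0.04 Mz [-0.02 -0.02  0.03]
top {'c': array([0.539 , 0.2056]), 'rc': (539.5, 205.6), 'size': (25.8, 139.1), 'mom': array([ 25.7, 139. ]), 'long': np.float64(-12.79)} plate mm [ -6.7 102.1]
top {'c': array([0.546 , 0.1445]), 'rc': (546.6, 144.4), 'size': (25.8, 139.1), 'mom': array([ 25.7, 138.9]), 'long': np.float64(-12.65)} plate mm [13.7 44. ]
top {'c': array([0.5556, 0.2593]), 'rc': (558.5, 258.7), 'size': (29.2, 140.2), 'mom': array([ 29.1, 137.5]), 'long': np.float64(-13.17)} plate mm [1.000e-01 1.581e+02]
scene {'c': array([0.5485, 0.1426]), 'rc': (545.3, 144.1), 'size': (25.3, 145.2), 'mom': array([ 26.6, 145.1]), 'long': np.float64(-13.43)} plate mm [12.5 43.4]
scene {'c': array([0.5379, 0.2048]), 'rc': (537.6, 204.8), 'size': (30.4, 146.7), 'mom': array([ 27.8, 148.4]), 'long': np.float64(-13.95)} plate mm [ -8.4 100.9]
scene {'c': array([0.5676, 0.252 ]), 'rc': (565.0, 253.8), 'size': (23.8, 133.6), 'mom': array([ 23.9, 123.9]), 'long': np.float64(-12.65)} plate mm [  7.6 154.7]
```

View pics/s9.png

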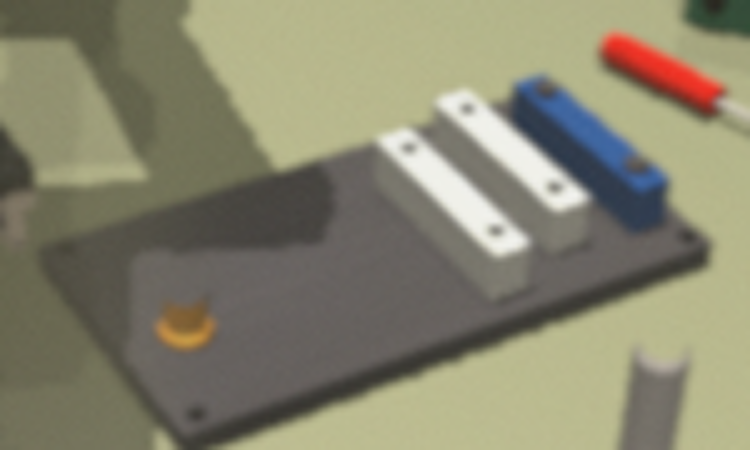

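View pics/t9.png

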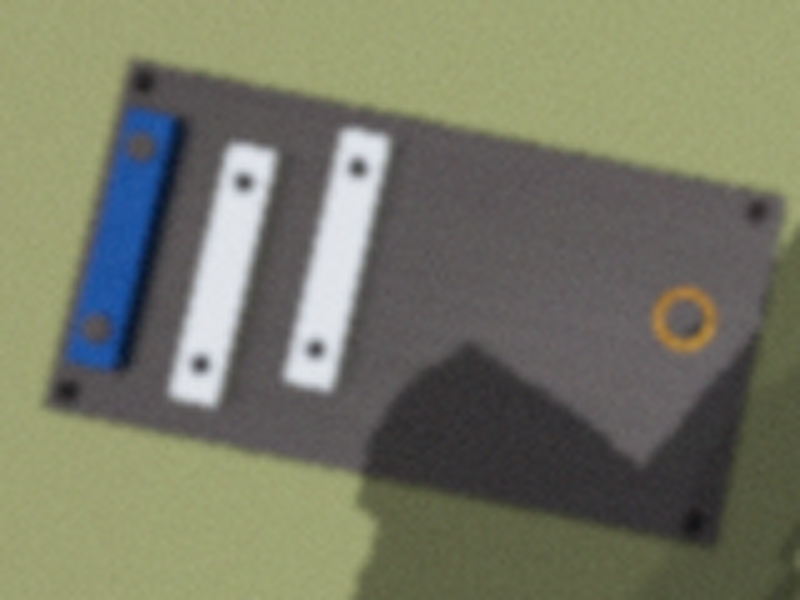

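The row looks right. In plate y, bar 1 is at 102.1 mm and bar 2 at 44.0 mm, 58.1 mm apart centre to centre against the 58 wanted. Both are within about 0.1° of the plate's yaw, and the bush hasn't moved. Next I'll park the gauge.

Request:
jog_arm(plan=[[[0,0,0.4,0,0,0,0],[0,0,0.6,0,0,0,0],[0,0,0.5,0,0,0,0],[0,0,0.3,0,0,0,0],[0,0,0.15,0,0,0,0],[0,0,0.07,0,0,0,0],[0,0,0,0,0,0,0],[0,0,0,0,0,0,0]]])

```text
time: 22.58
tool_pos: [0.5564, -0.2943, 0.0594]
tool_rot: [-3.141, 0.001, 2.92]
contact_force: [-0.9, -0.3, -2.1]
opening: 0.0295
```

```bash
python3 st.py
```

```text
t 22.575 pos [ 0.5564 -0.2943  0.0594] rot [-1.7998e+02  7.0000e-02  1.6729e+02] F [-0.93 -0.26 -2.14] plate x,y(TCP) 119.66 -381.83 F along plate x,y -0.85 -0.45 Mz [0.04 0.03 0.02]
```

Request:
jog_arm(plan=[[[0,0,0.012,0,0,0,0],[0,0,0,0,0,0,0],[0,0,0,0,0,0,1],[0,0,0,0,0,0,1],[0,0,0,0,0,0,1],[0,0,0,0,0,0,1],[0,0,0,0,0,0,1],[0,0,0,0,0,0,1],[0,0,-0.3,0,0,0,1],[0,0,-0.7,0,0,0,1],[0,0,-0.9,0,0,0,1],[0,0,-0.9,0,0,0,1],[0.6,0,-0.4,0,0,0,1],[0.8,0,0,0,0,0,1],[0.8,0,0,0,0,0,1],[0,0,0,0,0,0,1]]])

```text
time: 24.58
tool_pos: [0.447, -0.2693, 0.2196]
tool_rot: [-3.141, 0.001, 2.919]
contact_force: [0.5, -0.6, 0.2]
opening: 0.092
```

```bash
python3 st.py; python3 - <<'E'
from m import *
from cell import *
for n in("top","scene"):
    p,d=read_camera(n);cv2.imwrite(f"pics/{n}10.png",p[:,:,::-1])
E
```

```text
t 24.575 pos [ 0.447  -0.2693  0.2196] rot [-1.7998e+02  3.0000e-02  1.6723e+02] F [ 0.55 -0.58  0.24] plate x,y(TCP) 7.45 -381.5 F along plate x,y 0.66 -0.44 Mz [-0.03 -0.    0.02]
```

View pics/scene10.png

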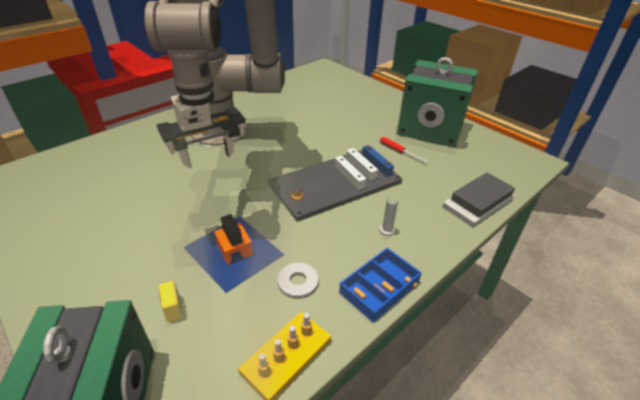

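View pics/top10.png

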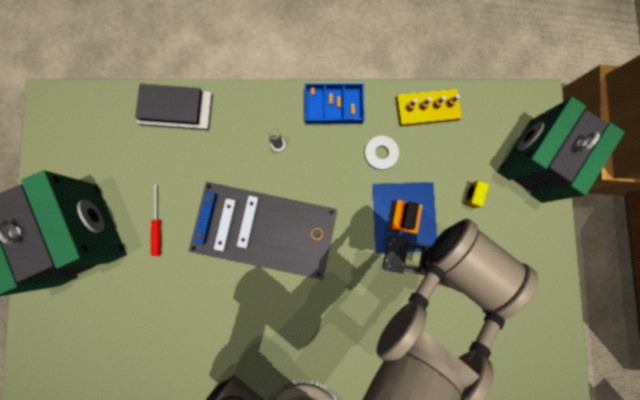

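The gauge stands upright mid-mat (top view (405,216), scene view (233,242)). The row is even, and the other objects are where they were at the start. I'll hand in.

```bash
python3 -c "
from cell import ticket
print(ticket.hand_in())"
```

```text
the job is handed in; nothing more can be done
None
```

I drew bar 1 up to the rail with the gauge, then bar 2 up to bar 1. I stood the gauge back on the mat and handed in at about 25 s.

- **Spacing:** In the top view, measured after the gauge was lifted clear and before I parked it, the bar centres are at plate y = 102.1 and 44.0 mm. The targets are 102 and 44, so both gaps are about 32 mm. The scene camera agreed within about 1 mm.
- **Squareness:** By the top camera, both bars are within about 0.1° of the plate's yaw. The scene camera read about 1° more skew, from a coarser view.
- **Contact:** The spacer met the rail at about 12 N. I stopped at under 5 N of total pull on bar 2, so bar 1 was not visibly shoved.
- **Parking:** The gauge stands upright near the middle of the mat, and by eye nothing else has moved since the start.

**One slip:** I first turned the gauge the wrong way while drawing bar 2, so it was pulled about 2.5° askew. I corrected this before the spacer reached bar 1. It left bar 2 about 2 mm further along plate x than it started, so its ends sit about 20 mm off bar 1's. Most of that offset was there at the start, and I did not try to remove it.

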